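# Lift a control board off a free-spinning turntable and snap it onto its standoffs

## Robot

A 6-joint arm with a two-finger parallel gripper is mounted at the origin on the work surface. World frame = base frame: x ahead of the robot, y to its left, z up, the work surface at z = 0. Lengths are in mm, angles in rad, forces in N, time in s.
With the tool pointing down it reaches from about 350 to 975 mm from the base axis. Payload 7.1 kg.
Tool frame: the origin (TCP) lies at the very end of the fingers, on their centre line; the grasp point (between the pads) lies tcp_to_grasp behind it (tcp_to_grasp is the distance from the TCP to the grasp point, in mm); z points along the fingers, x is the direction in which the jaws open and shut, and the axes are right-handed (so a half turn about z gives the same grasp; the last joint's range is limited). The gripper opens to 88 mm and grips with 3 to 60 N. Pads are 20 mm wide; open, the fingers measure 115 mm over their backs; the gripper's body (75 mm by 178 mm) begins 61 mm behind the grasp point.
Start: joints at [1.12, 0.423, 1.63, -0, 1.089, -0.019], TCP at [261.534, 567.631, 222.675] pointing down, gripper open.
Joint ranges: [-3, 3], [-0.9, 2.11], [0.09, 2.58], [-1.31, 4.45], [0.11, 2.69], [-2.54, 2.54]. Speed limits (rad/s): [2.39, 2.39, 3.01, 3.14, 3.14, 3.14].

## Interface

Orientations are given as a rotation vector (axis times angle).
In Python, from workcell import get_obs, get_image, close_job, recognise, mark_of, tcp_to_grasp gives the robot as it stands. The module is installed in compiled form; this text tells all that it offers.
- The arm moves only by the tool move_arm, never from a script. Its argument "motion" is a list of rows, each a list of 7 numbers: the shift along the world's x, y, z in mm, then the turn, a rotation vector about the world's x, y, z in rad, then the finger opening in mm, from 0 to 87.8. A call has 1 to 5 rows; each row is the pose to reach, as a shift and turn from the pose commanded when the call began; what a row does not reach only later rows make up. A row lasts 1/12 s, in which the tool goes at most 41.7 mm and 7.16 degrees, less where a joint would pass 70% of its speed; a pose out of reach is approached as far as the arm can. A call with a gripper value outside its range is refused whole. The fingers move at their own pace and stop on an object; the grip force is fixed at half the most. Time passes only in rows, so rows that repeat a pose let the fingers close. It gives the time, the measured TCP pose, the force and the opening at its end, in the units of the state.
- get_obs(): the state, without advancing time (a new reading comes with each control period).
- get_image(name): name is "side" or "top" or "wrist"; returns a dict with "color" (400x640x3 uint8, red, green, blue), "mtx" (3x3 intrinsics, pixels), "camera_from_world" (4x4, takes a point from world to camera coordinates). Camera axes: x right, y up, looking along -z (the intrinsics and any distortion apply to the point x, -y, -z); pixel columns grow to the right and rows downward; lengths in mm; the calibration is good to about 2 mm. The wrist camera is an equidistant fisheye: a pixel r from the principal point sees the ray r / f radians off the axis. A picture is of the moment at which its call begins. There is no depth.
- close_job(): hands the job in, once; it reports no verdict.
Trained networks look in a picture, given as the dict that the camera call returned (one of the last four; its "shot" number tells which), for a name from the list of things; names that differ only in an ending like _2 or _b are one class to them, and where a whole thing is asked for, a point or a joint stands for the part that bears it (a point fixed in the world has none). Each returns a list of dicts, best first, with "p" (0 to 1); they miss things now and then, are a little off and sometimes report something else, mostly with a low value. They report only what shows in the picture. A call takes as long as a camera call. They do not tell look-alikes from the thing itself.
- recognise(picture, label): "bbox" ([centre column, centre row, width, height] in pixels, round what is visible of it).
- mark_of(picture, label): "location" ([row, column] in pixels: a listed point, or the origin of a listed thing).
The state is a dict: "t": time; "qpos": joint angles; "qvel": joint speeds; "joint_torque": joint torques, N m; "ee_pos": TCP position; "orientation": TCP orientation; "ft_force": force on the tool from outside, world axes, zero at the start; "moment": the same for the moment, N m; "width": finger opening in mm.
Only numpy, scipy, OpenCV 4.12 (cv2) and the standard library are available. Lean on these libraries where they do the work, as an engineer would, in place of code of your own. Each camera call takes 0.05 s, during which the arm holds its last target. There are 200 camera calls.

## Task

Lift the green control board off the freely spinning turntable and press it down onto the four white barbed standoffs in the steel chassis tray, blue connector at the tray's port gap, until every corner has clicked past its barbs and the board sits flat on the shoulders; then let go. Do not drop or ram the board, do not send the turntable spinning fast, and leave the jar and the solder reel standing on the turntable and the other things on the bench where they are.

Things in the scene. Friction and masses are not known exactly. Their poses are not given: they have to be found in the camera images.
- board: The thing to move: green plate 110 (x) x 80 (y) x 3 mm, 0.10 to 0.20 kg; origin at the centre of its underside, z up. Dark finned heat sink in its middle, blue connector 14 x 36 x 11 mm at the +x end, two black capacitors 13 mm tall at x = -34 mm. Four square holes 10 mm wide at x +-45, y +-30 mm, with brass-coloured rims. It starts lying flat on the turntable's disc, off centre
- hole0 (a point): centre of the board's hole at x +45, y +30 mm, at the underside of the plate
- hole1 (a point): centre of the hole at x +45, y -30 mm, at the underside
- hole2 (a point): centre of the hole at x -45, y +30 mm, at the underside
- hole3 (a point): centre of the hole at x -45, y -30 mm, at the underside
- heatsink_top (a point): centre of the top face of the heat sink, 35 mm above the board's underside. The heat sink is 44 (board x) x 30 (board y) x 32 mm tall, rigidly fixed: grip the board here, across the 30 mm width; strong enough to press on. Beside its long sides nothing stands more than 3 mm above the plate
- connector (a point): middle of the board's +x edge (the blue connector's end), at the underside
- turntable: Turntable: fixed round foot, carrying a grey disc 310 mm in diameter, 8 mm thick with yellow edge marks, its top 30 mm above the bench; origin on its axis at bench level. The disc does not tilt
- disc (a joint): angle of the turntable's disc about the vertical, counter-clockwise from above (rad); it turns freely and coasts almost without friction, and what lies on it turns with it
- chassis: Steel tray fixed to the bench, 170 (x) x 136 (y) mm, floor 3 mm thick, rims 16 mm high; a 48 mm wide gap (the port, blue mark on the floor) in the middle of its +x rim; origin at the centre of its underside, z up. Four white barbed standoffs at x +-45, y +-30 mm, each with a shoulder of 14 mm diameter whose top is 15 mm above the origin: the board's underside rests there when home
- post0 (a point): the standoff at chassis x +45, y +30 mm, top of its shoulder. All four alike: stem 6.6 mm thick, arrow tip 12.5 mm tall with two sprung barbs to +x and -x, 5 mm wide at the top, 12.8 mm across at their lowest points 4.7 mm up. A board laid on the tips hangs 6 to 7 mm above the shoulders; a click takes about 3 N a post, 10 to 15 N for all four at once through the heat sink
- seat (a point): centre of the standoff pattern, at the height of the shoulders (15 mm above the chassis origin): where the board's origin goes
- port (a point): at the port gap in the tray's +x rim, 80 mm from the tray's centre, at the height of the shoulders; the board's connector faces it, 25 mm away, when home
- jar: clear jar with a red cap, 40 mm in diameter, 45 mm tall, standing on the turntable; origin at the centre of its underside; to stay there
- reel: orange reel of solder, 56 mm in diameter, 30 mm tall, lying flat on the turntable; origin at the centre of its underside; to stay there
- screwdriver: screwdriver lying on the bench; bystander
- wrench: wrench lying on the bench; bystander
- flux: white bottle, 44 mm in diameter, 110 mm tall, with a yellow cap, on the bench; bystander; origin under its centre
- bin: black open bin 150 x 110 x 60 mm on the bench; bystander; origin under its centre
- mug: white mug, 80 mm in diameter, 90 mm tall, on the bench; bystander; origin under its centre
Mind the look-alikes: they are no part of the job. There is more than one size of the board; the job needs the largest. Of the things like the reel, leave any that is turquoise; of the rest the larger one is meant.

How it is judged:
By the outcome, as a careful person would: the job done as asked, in the order asked, and still so for the second after the job is handed in, with the robot touching nothing.
It also fails if it takes over 51 s, if anything falls off the work surface, if the arm or the gripper's body presses on something with over 40 N, if the wrist force passes 120 N, or if a joint passes its speed limit or range.

## Working session

There is one attempt and no reset: what is moved stays moved. The work goes in short steps, Python scripts to look and compute and a tool call to move; the robot and the scene stay as the last step left them, time stands still between calls to the robot, and variables do not carry over. Pictures are saved under pics/ and viewed, about 8 in all and at most 12, crops included, and the job is handed in when it is done.

Besides the shell and the picture viewer there is one more tool, called after ">>>" by a JSON object that holds its "fn" and its "kwargs", one argument or row to a line. move_arm: Moves the arm, as the interface text tells. Its arguments: {"type":"object","properties":{"motion":{"type":"array"}},"required":["motion"]}

```bash
mkdir -p pics
cat > h.py <<'E'
import numpy as np, cv2
from workcell import *
def ray(im, col, row):
    """world origin and unit direction of the pixel's ray"""
    K=im["mtx"]; T=im["camera_from_world"]
    x=(col-K[0,2])/K[0,0]; y=(row-K[1,2])/K[1,1]
    if im.get("name")=="wrist":
        r=np.hypot(x,y); s=np.sin(r)/r if r>1e-9 else 1; d=np.array([x*s,y*s,np.cos(r)])
    else: d=np.array([x,y,1.])
    d=d*[1,-1,-1]; R=T[:3,:3]; d=R.T@d
    return -R.T@T[:3,3], d/np.linalg.norm(d)
def at_z(im,col,row,z):
    o,d=ray(im,col,row); return o+d*(z-o[2])/d[2]
def meet(rays):
    A=np.zeros((3,3)); b=np.zeros(3)
    for o,d in rays:
        P=np.eye(3)-np.outer(d,d); A+=P; b+=P@o
    p=np.linalg.solve(A,b)
    return p, [float(np.linalg.norm((np.eye(3)-np.outer(d,d))@(p-o))) for o,d in rays]
def pic(n):
    im=get_image(n); im["name"]=n; return im
def save(im,f): cv2.imwrite("pics/"+f,im["color"][:,:,::-1])
def proj(im,P):
    T=im["camera_from_world"]; c=(T[:3,:3]@np.asarray(P,float)+T[:3,3])*[1,-1,-1]; K=im["mtx"]
    if im["name"]=="wrist":
        r=np.hypot(c[0],c[1]); th=np.arctan2(r,c[2]); q=c[:2]/max(r,1e-9)*th
    else: q=c[:2]/c[2]
    return q*[K[0,0],K[1,1]]+K[:2,2]
E
python3 - <<'E'
from h import *
np.set_printoptions(precision=2,suppress=True)
print(get_obs(), tcp_to_grasp() if callable(tcp_to_grasp) else tcp_to_grasp)
a=pic("top");s=pic("side");w=pic("wrist")
print(a.keys(), [np.linalg.inv(i["camera_from_world"])[:3,3] for i in (a,s,w)], w["mtx"])
save(w,"w1.png")
A=np.vstack([a["color"],s["color"]])[:,:,::-1]; cv2.imwrite("pics/ts1.png",cv2.resize(A,None,fx=.75,fy=.75))
cv2.imwrite("pics/t1.png",a["color"][:,:,::-1]);save(s,"s1.png")
for im in (a,s,w):
  for l in ("board","heatsink_top","connector","hole0","hole1","hole2","hole3","turntable","chassis","post0","seat","port","jar","reel"):
    print(im["name"],l,[(round(d["p"],2),np.round(d["location"]).tolist()) for d in mark_of(im,l)][:5])
E
```

```text
{'t': 0.0, 'qpos': array([ 1.12,  0.42,  1.63, -0.  ,  1.09, -0.02]), 'qvel': array([-0.,  0.,  0., -0., -0., -0.]), 'joint_torque': array([  0.  , -54.46, -27.37,   0.06,   0.02,  -0.  ]), 'ee_pos': array([261.3 , 567.14, 221.89]), 'orientation': array([ 2.65,  1.69, -0.  ]), 'ft_force': array([ 0.6 , -0.5 , -0.23]), 'moment': array([-0.07, -0.01,  0.06]), 'width': 87.73010592063571} 18.700000000000003
dict_keys(['color', 'mtx', 'camera_from_world', 'shot', 'name']) [array([ 423.96,   11.66, 1357.86]), array([ -136.12, -1023.91,   834.66]), array([195.71, 599.11, 384.43])] [[309.71   0.   319.16]
 [  0.   309.71 193.03]
 [  0.     0.     1.  ]]
top board [(0.92, [267.0, 383.0]), (0.81, [238.0, 293.0]), (0.77, [188.0, 406.0]), (0.68, [152.0, 375.0])]
top heatsink_top [(0.92, [266.0, 386.0]), (0.85, [242.0, 290.0])]
top connector [(0.91, [280.0, 383.0]), (0.89, [231.0, 298.0]), (0.86, [172.0, 392.0])]
top hole0 [(0.93, [251.0, 375.0]), (0.84, [252.0, 291.0]), (0.8, [228.0, 294.0]), (0.77, [280.0, 378.0]), (0.77, [243.0, 283.0])]
top hole1 [(0.93, [251.0, 375.0]), (0.84, [252.0, 291.0]
[... 1358 characters left out ...]
(0.84, [219.0, 236.0])]
side hole3 [(0.96, [269.0, 374.0]), (0.94, [243.0, 360.0]), (0.92, [274.0, 280.0]), (0.89, [214.0, 242.0]), (0.84, [219.0, 236.0])]
side turntable [(0.73, [242.0, 361.0]), (0.45, [172.0, 341.0])]
side chassis [(0.77, [179.0, 281.0])]
side post0 [(0.92, [166.0, 281.0])]
side seat [(0.55, [176.0, 279.0])]
side port [(0.72, [163.0, 293.0])]
side jar [(0.51, [220.0, 382.0])]
side reel [(0.73, [186.0, 335.0]), (0.7, [224.0, 328.0]), (0.7, [197.0, 316.0])]
wrist board []
wrist heatsink_top []
wrist connector []
wrist hole0 []
wrist hole1 []
wrist hole2 []
wrist hole3 []
wrist turntable []
wrist chassis []
wrist post0 []
wrist seat []
wrist port []
wrist jar []
wrist reel []
```

View pics/t1.png

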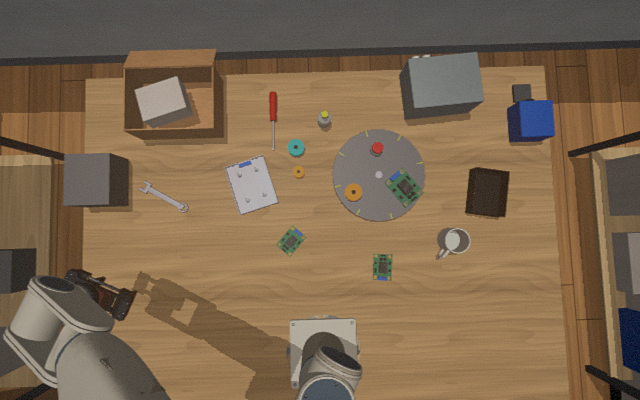

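View pics/s1.png

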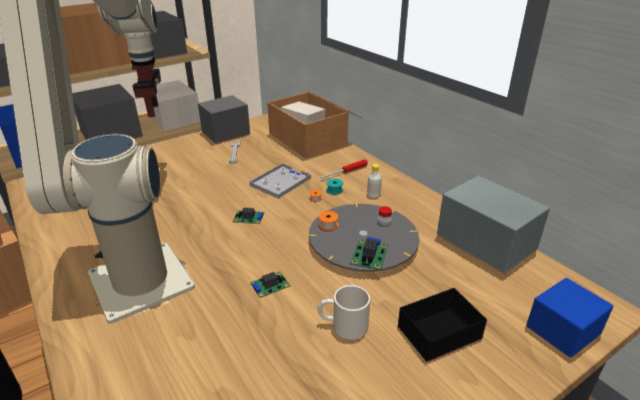

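Run:
```python
from h import *
np.set_printoptions(precision=1,suppress=True)
a=pic("top");s=pic("side")
for n,(ra,ca),(rs,cs) in [("boardA",(267,383),(253,365)),("hsA",(266,386),(245,372)),("boardB",(238,293),(282,271)),("hsB",(242,290),(276,270)),("hsAx",(266,386),(276,270)),("hsBx",(242,290),(245,372)),("C",(188,406),(253,365)),("C2",(188,406),(216,246)),("seat",(181,251),(176,279)),("chassis",(185,254),(179,281)),("port",(163,244),(163,293)),("turn",(175,381),(242,361))]:
    print(n,*meet([ray(a,ca,ra),ray(s,cs,rs)]))
```

```text
boardA [ 371.2 -269.9  105.9] [118.9119632563176, 118.91196325631745]
hsA [ 378.9 -278.5  132.5] [122.79774652675006, 122.7977465267501]
boardB [ 390.   90. -277.] [29.9947129441726, 29.994712944172456]
hsB [ 382.4   96.5 -250. ] [38.0416385009678, 38.04163850096786]
hsAx [ 273.1 -212.8   32.3] [2.8885540264280873, 2.8885540264280727]
hsBx [496.9 -40.4 -35.3] [197.21524614246317, 197.21524614246323]
C [ 523.5 -286.    40.3] [6.1376869383572155, 6.1376869383571355]
C2 [ 379.9 -201.2  215.1] [141.70349210934637, 141.70349210934629]
seat [563.  227.   21.3] [6.402191767717046, 6.402191767717053]
chassis [555.7 214.7  17. ] [0.3450773675217181, 0.34507736752172785]
port [625.3 242.9  45.6] [1.2900278091647694, 1.29002780916468]
turn [ 572.6 -211.     7.4] [6.229191361803452, 6.229191361803335]
```

The top view shows the large board on the turntable at about (406,188), connector up-left. The tray is at (251,184) with its port at (244,163), and the two smaller boards at (291,241) and (383,267) are decoys. The side view agrees. Next I go over the tray with the wrist camera, then over the board.

>>> {"fn": "move_arm", "kwargs": {
  "motion": [
    [16,-24.5,0,0,0,-0.067,87],
    [32,-49,0,0,0,-0.135,87],
    [48,-73.5,0,0,0,-0.2,87],
    [64,-98,0,0,0,-0.27,87],
    [80,-122.5,0,0,0,-0.337,87]
  ]
}}

```text
t: 2.77
ee_pos: [342.0, 444.0, 222.7]
orientation: [-2.894, -1.222, -0.0]
ft_force: [0.4, 0.4, 0.2]
width: 87.4
```

>>> {"fn": "move_arm", "kwargs": {
  "motion": [
    [16,-24.5,0,0,0,-0.067,87],
    [32,-49,0,0,0,-0.135,87],
    [48,-73.5,0,0,0,-0.2,87],
    [64,-98,0,0,0,-0.27,87],
    [80,-122.5,0,0,0,-0.337,87]
  ]
}}

```text
t: 3.18
ee_pos: [422.2, 321.4, 222.8]
orientation: [-3.058, -0.719, -0.0]
ft_force: [0.1, 0.7, 0.6]
width: 87.1
```

>>> {"fn": "move_arm", "kwargs": {
  "motion": [
    [18,-24.5,0,0,0,-0.067,87],
    [38,-49,0,0,0,-0.135,87],
    [58,-73.5,0,0,0,-0.2,87],
    [79,-98,0,0,0,-0.337,87],
    [79,-98,0,0,0,-0.337,87]
  ]
}}

```text
t: 3.6
ee_pos: [503.7, 221.4, 223.0]
orientation: [3.135, 0.186, 0.003]
ft_force: [0.6, -0.0, -0.5]
width: 87.0
```

Run:
```python
from h import *
np.set_printoptions(precision=1,suppress=True)
o=get_obs(); print(o["t"],o["ee_pos"],o["orientation"],o["qvel"])
w=pic("wrist"); save(w,"w2.png"); np.save("w2.npy",w,allow_pickle=True)
for l in ("chassis","post0","seat","port"):
    print(l,[(round(d["p"],2),np.round(d["location"],1),at_z(w,d["location"][1],d["location"][0],18 if l!="chassis" else 3)) for d in mark_of(w,l)][:5])
```

```text
3.6 [503.7 221.4 223. ] [3.1 0.2 0. ] [ 0.1 -0.   0.   0.   0.   0.1]
chassis [(0.71, array([165.5, 361.7]), array([556.5, 232.6,   3. ]))]
post0 [(0.93, array([143.7, 397.2]), array([593.7, 267.4,  18. ]))]
seat [(0.86, array([171.1, 368.2]), array([563.1, 229.2,  18. ]))]
port []
```

View pics/w2.png

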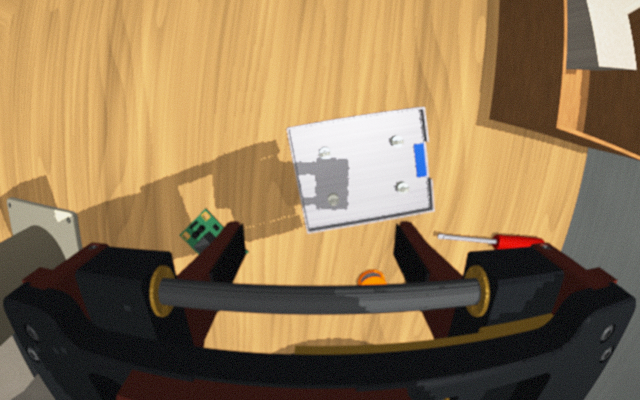

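Wrist view: the tray is clear, with post tips near (324,152), (397,140), (402,187) and (334,201) and the blue port mark at (420,160). I enlarge it for a fit, and take a second view from a shifted place.

>>> {"fn": "move_arm", "kwargs": {
  "motion": [
    [15,-15,0,0,0,0,87],
    [40,-40,0,0,0,0,87],
    [55,-70,0,0,0,0,87],
    [60,-80,0,0,0,0,87],
    [60,-80,0,0,0,0,87]
  ]
}}

```text
t: 4.27
ee_pos: [560.9, 143.8, 222.6]
orientation: [3.135, 0.2, -0.0]
ft_force: [-0.1, 0.5, -0.1]
width: 87.2
```

Run:
```python
from h import *
w=pic("wrist"); np.save("w3.npy",w,allow_pickle=True); save(w,"w3.png")
for l in ("chassis","post0","seat","port"):
    print(l,[(round(d["p"],2),np.round(d["location"],1),at_z(w,d["location"][1],d["location"][0],18 if l!="chassis" else 3)) for d in mark_of(w,l)][:5])
b=np.load("w2.npy",allow_pickle=True).item()
c0=b["color"][95:245,275:445]
s=recognise(w,"chassis"); print(s[:2])
x,y=[int(v) for v in s[0]["bbox"][:2]]; x=max(85,min(555,x)); y=max(75,min(325,y))
c1=w["color"][y-75:y+75,x-85:x+85]; print("crop1 origin",x-85,y-75)
A=np.vstack([cv2.resize(c,None,fx=2,fy=2,interpolation=cv2.INTER_CUBIC) for c in (c0,c1)])
A=np.hstack([cv2.resize(c,None,fx=2.35,fy=2.35,interpolation=cv2.INTER_CUBIC) for c in (c0,c1)])
cv2.imwrite("pics/c23.png",A[:,:,::-1]); print(A.shape)
```

```text
chassis [(0.59, array([100.6, 324.2]), array([555.86140481, 229.58756357,   3.        ]))]
post0 [(0.61, array([ 72.4, 362.4]), array([595.73041825, 269.01217349,  18.        ])), (0.35, array([186.5, 472. ]), array([764.5284141 , 151.96516162,  18.        ]))]
seat [(0.89, array([102. , 327.6]), array([559.84886918, 227.96385199,  18.        ]))]
port [(0.94, array([ 92. , 393.4]), array([635.75718533, 251.88651243,  18.        ]))]
[]Traceback (most recent call last):
  File "<stdin>", line 8, in <module>
IndexError: list index out of range
```

Run:
```python
from h import *
b=np.load("w2.npy",allow_pickle=True).item();w=np.load("w3.npy",allow_pickle=True).item()
c0=b["color"][95:245,275:445]; c1=w["color"][30:180,240:410]
cv2.imwrite("pics/c23.png",np.hstack([cv2.resize(c,None,fx=2.35,fy=2.35,interpolation=cv2.INTER_CUBIC) for c in (c0,c1)])[:,:,::-1])
```

```text
(no output)
```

View pics/c23.png

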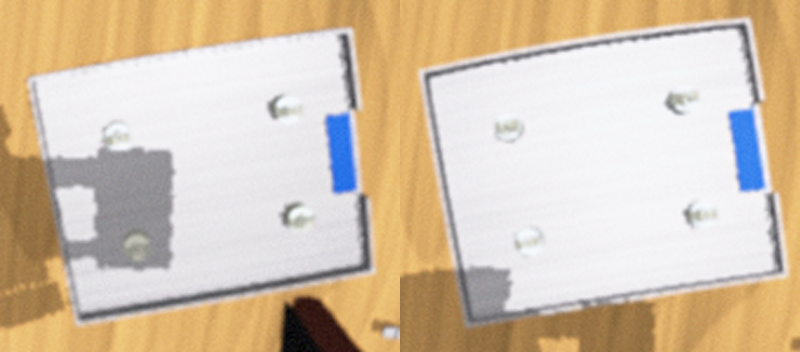

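```bash
cat > chas.py <<'E'
from h import *
from scipy.optimize import least_squares
np.set_printoptions(precision=2,suppress=True)
b=np.load("w2.npy",allow_pickle=True).item();w=np.load("w3.npy",allow_pickle=True).item()
C=[(-85,68,16),(85,68,16),(85,-68,16),(-85,-68,16)]; P=[(-45,30,15),(45,30,15),(45,-30,15),(-45,-30,15)]
D=[(b,(275,95),[(32,76),(352,29),(372,272),(80,324)],[(116,135),(286,107),(299,216),(137,246)]),
   (w,(240,30),[(22,72),(348,20),(386,273),(68,324)],[(109,130),(284,101),(302,213),(129,240)])]
def f(q,use):
    r=[]
    for i,(im,o,c,p) in enumerate(D):
        if i not in use: continue
        for L,u in list(zip(C,c))+list(zip(P,p)):
            cs,sn=np.cos(q[3]),np.sin(q[3]); X=[q[0]+cs*L[0]-sn*L[1],q[1]+sn*L[0]+cs*L[1],q[2]+L[2]]
            r.append(proj(im,X)-((np.array(u)+.5)/2.35-.5+o))
    return np.ravel(r)
for use in ((0,1),(0,),(1,)):
    s=least_squares(f,[560,228,0,.3],args=(use,),loss="soft_l1"); print(use,s.x,np.degrees(s.x[3]),np.sqrt(np.mean(s.fun**2)))
    print(s.fun.reshape(-1,2)[:].round(1).tolist() if use==(0,1) else "")
E
python3 chas.py
```

```text
(0, 1) [560.14 228.64  -4.8    0.29] 16.64148462215407 0.6435107188951923
[[-1.2, 0.5], [-1.3, -0.5], [0.1, -0.8], [-1.3, -1.0], [1.1, 0.2], [0.3, 0.6], [0.2, 0.5], [0.1, -0.5], [-0.1, -0.1], [0.0, 0.2], [-0.0, 0.9], [0.0, 0.6], [0.4, -1.3], [0.2, -0.7], [0.2, 0.3], [0.3, 0.4]]
(0,) [560.35 228.63  -4.15   0.29] 16.482309369982193 0.728235301689755

(1,) [560.   228.77  -6.     0.29] 16.724895877784718 0.4526350361830715
```

The fit gives the chassis at (560.1, 228.6) with a yaw of 16.6° (0.29 rad); the residual is about 0.6 px. On to the board.

>>> {"fn": "move_arm", "kwargs": {
  "motion": [
    [-2,-26,0,0,0,-0.068,87],
    [-5,-55,0,0,0,-0.136,87],
    [-8,-84,0,0,0,-0.2,87],
    [-10,-114,0,0,0,-0.27,87],
    [-13,-143,0,0,0,-0.339,87]
  ]
}}

```text
t: 4.98
ee_pos: [547.1, 1.4, 222.8]
orientation: [-3.124, 0.333, -0.0]
ft_force: [0.7, -0.4, 0.2]
width: 87.1
```

>>> {"fn": "move_arm", "kwargs": {
  "motion": [
    [-2,-29,0,0,0,-0.068,87],
    [-5,-58,0,0,0,-0.136,87],
    [-8,-86,0,0,0,-0.2,87],
    [-10,-114,0,0,0,-0.27,87],
    [-13,-143,0,0,0,-0.339,87]
  ]
}}

```text
t: 5.4
ee_pos: [534.4, -141.6, 222.9]
orientation: [-3.022, 0.856, -0.0]
ft_force: [0.2, 0.5, 0.4]
width: 86.8
```

>>> {"fn": "move_arm", "kwargs": {
  "motion": [
    [-3,-36,0,0,0,-0.085,87],
    [-6,-75,0,0,0,-0.18,87],
    [-9,-115,0,0,0,-0.27,87],
    [-12,-143,0,0,0,-0.339,87],
    [-12,-143,0,0,0,-0.339,87]
  ]
}}

```text
t: 5.82
ee_pos: [522.4, -288.2, 222.9]
orientation: [2.831, -1.359, 0.003]
ft_force: [-0.6, 0.7, -0.2]
width: 87.1
```

Run:
```python
from h import *
np.set_printoptions(precision=1,suppress=True)
o=get_obs(); print(o["t"],o["ee_pos"],o["orientation"],o["qvel"])
for k in range(2):
  w=pic("wrist"); np.save(f"w{4+k}.npy",w,allow_pickle=True)
  for l,z in (("board",30),("heatsink_top",65),("connector",30),("hole0",30),("turntable",30)):
    print(l,[(round(d["p"],2),np.round(d["location"],1),at_z(w,d["location"][1],d["location"][0],z)) for d in mark_of(w,l)][:5])
save(w,"w5.png")
```

```text
5.8167 [ 522.4 -288.2  222.9] [ 2.8 -1.4  0. ] [ 0.1 -0.   0.   0.   0.  -0. ]
board [(0.71, array([164.5, 322.4]), array([ 531.7, -284. ,   30. ])), (0.7, array([97.9, 67.7]), array([386.3,  71.6,  30. ])), (0.58, array([265.6, 173.6]), array([ 291. , -208.5,   30. ])), (0.4, array([286.8, 449.1]), array([ 510.1, -536.4,   30. ]))]
heatsink_top [(0.96, array([172.4, 324.9]), array([ 531.4, -287.2,   65. ])), (0.88, array([273.2, 165.8]), array([ 300.5, -208.2,   65. ])), (0.68, array([99.9, 53.2]), array([386.8,  67. ,  65. ]))]
connector [(0.58, array([115.6, 320.9]), array([ 574.9, -247.1,   30. ])), (0.55, array([91.2, 84.5]), array([412.9,  45.2,  30. ]))]
hole0 [(0.93, array([120.4,  54.1]), array([341.1,  81.1,  30. ])), (0.9, array([121.8, 348.8]), array([ 589.4, -276.3,   30. ])), (0.83, array([78.9, 77.6]), array([419.6,  69.1,  30. ])), (0.74, array([239.4, 175. ]), array([ 329.6, -190.8,   30. ])), (0.72, array([199.9, 294. ]), array([ 476.9, -284.3,   30. ]))]
turntable [(0.7, array([ 91.1, 295. ]), array([ 578.7, -206.5,   30. ])), (0.43, array([115.1, 321.5]), array([ 
[... 381 characters left out ...]
27.2]), array([ 531.8, -284.2,   65. ]))]
connector [(0.96, array([275.6, 159.7]), array([ 257.7, -195. ,   30. ])), (0.86, array([116.2, 328.1]), array([ 579.3, -247.5,   30. ])), (0.76, array([91.2, 83.9]), array([409.2,  51.8,  30. ]))]
hole0 [(0.92, array([79.1, 81.5]), array([420.3,  67.1,  30. ])), (0.91, array([204.2, 298.1]), array([ 475.9, -285.9,   30. ])), (0.91, array([203.2, 350.2]), array([ 516.5, -333.8,   30. ])), (0.91, array([241.2, 176. ]), array([ 327.3, -189. ,   30. ])), (0.89, array([126.4, 351.7]), array([ 587.5, -275.7,   30. ]))]
turntable [(0.62, array([ 90.7, 300.7]), array([ 582.5, -204.9,   30. ])), (0.26, array([167.1, 327.5]), array([ 533.2, -284.5,   30. ]))]
```

View pics/w5.png

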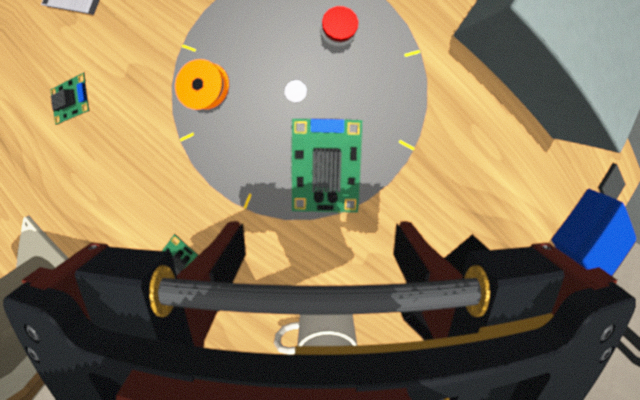

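The wrist view shows the large board upright, holes near (300,126), (352,128), (299,204) and (350,204); the reel is at (200,85) and the jar at (340,25), both clear of the jaws. I descend and refine.

>>> {"fn": "move_arm", "kwargs": {
  "motion": [
    [3,2,-20,0,0,0,75],
    [6,4,-45,0,0,0,65],
    [9,4,-65,0,0,0,60],
    [9,4,-75,0,0,0,60],
    [9,4,-75,0,0,0,60]
  ]
}}

```text
t: 6.83
ee_pos: [530.2, -279.5, 145.3]
orientation: [-2.836, 1.35, 0.007]
ft_force: [-0.0, 0.1, 0.7]
width: 60.8
```

>>> {"fn": "move_arm", "kwargs": {
  "motion": [
    [0,0,0,0,0,0,60],
    [0,0,0,0,0,0,60]
  ]
}}

```text
t: 7.0
ee_pos: [532.2, -280.8, 148.8]
orientation: [2.836, -1.351, 0.003]
ft_force: [0.4, -0.9, 0.3]
width: 59.8
```

```bash
cat > bfit.py <<'E'
from h import *
from scipy.optimize import least_squares, linear_sum_assignment
np.set_printoptions(precision=2,suppress=True)
H=np.array([(45,30,0),(45,-30,0),(-45,30,0),(-45,-30,0)],float)
def pose(q,L):
    c,s=np.cos(q[3]),np.sin(q[3]); L=np.atleast_2d(L)
    return np.c_[q[0]+c*L[:,0]-s*L[:,1],q[1]+s*L[:,0]+c*L[:,1],q[2]+L[:,2]]
def fit(ims,q0,fixz=None,tol=18,labels=("hole0","hole1")):
    obs=[]
    for im in ims:
        want=np.array([proj(im,p) for p in pose(q0,H)])
        for d in mark_of(im,"hole0"):
            u=np.array(d["location"])[::-1]; k=np.linalg.norm(want-u,axis=1)
            if d["p"]>.4 and k.min()<tol: obs.append((im,H[k.argmin()],u,1.))
        for l,L,wt in (("heatsink_top",(0,0,35),1.),("connector",(55,0,0),.7)):
            want1=proj(im,pose(q0,L)[0])
            for d in mark_of(im,l):
                u=np.array(d["location"])[::-1]
                if d["p"]>.4 and np.linalg.norm(u-want1)<tol: obs.append((im,np.array(L,float),u,wt))
    def f(q):
        q=np.array(q) if fixz is None else np.array([q[0],q[1],fixz,q[2]])
        return np.ravel([(proj(i,pose(q,L)[0])-u)*w for i,L,u,w in obs])
    x0=q0 if fixz is None else [q0[0],q0[1],q0[3]]
    s=least_squares(f,x0,loss="soft_l1")
    return s.x,len(obs),np.sqrt(np.mean(s.fun**2)),[(tuple(o[1]),r.round(1).tolist()) for o,r in zip(obs,s.fun.reshape(-1,2))]
E
python3 - <<'E'
from bfit import *
ims=[np.load("w5.npy",allow_pickle=True).item()]
o=get_obs(); print(o["t"],o["ee_pos"],np.degrees(2*np.arctan2(o["orientation"][1],o["orientation"][0])),np.abs(o["qvel"]).max(),o["ft_force"])
a=pic("wrist"); b=pic("wrist"); np.save("w6.npy",a,allow_pickle=True);save(b,"w6.png")
for s in ([a],[b],[a,b]):
    for fz in (None,30):
        r=fit(s,[531,-283,30,.68],fz); print(r[:3],np.degrees(r[0][-1]))
print(*r[3],sep="\n")
E
```

```text
7.0 [ 532.16 -280.8   148.8 ] -50.94072327364058 0.010088897198592564 [ 0.39 -0.91  0.31]
(array([ 532.39, -283.88,   29.39,    0.7 ]), 6, np.float64(1.0638427266388097)) 39.899691477632786
(array([ 532.48, -283.77,    0.7 ]), 6, np.float64(1.061789839416603)) 39.907442070808294
(array([ 533.65, -281.79,   35.79,    0.67]), 6, np.float64(1.1854223045421812)) 38.4587591098143
(array([ 532.78, -282.73,    0.68]), 6, np.float64(1.3764738356029926)) 38.91467187697742
(array([ 532.94, -282.9 ,   32.03,    0.68]), 12, np.float64(1.2412315393768243)) 39.23345790397881
(array([ 532.59, -283.26,    0.69]), 12, np.float64(1.2861798302363725)) 39.32534287451964
((np.float64(-45.0), np.float64(-30.0), np.float64(0.0)), [-1.3, 0.1])
((np.float64(45.0), np.float64(30.0), np.float64(0.0)), [-1.8, -0.8])
((np.float64(-45.0), np.float64(30.0), np.float64(0.0)), [1.6, -0.2])
((np.float64(45.0), np.float64(-30.0), np.float64(0.0)), [1.0, 0.6])
((np.float64(0.0), np.float64(0.0), np.float64(35.0)), [-0.9, -1.7])
((np.float64(55.0), np.float64(0.0), np.float64(0.0)), [0.6, -0.7])
((np.float64(-45.0), np.float64(30.0), np.float64(0.0)), [3.2, 0.2])
((np.float64(-45.0), np.float64(-30.0), np.float64(0.0)), [-0.2, 1.0])
((np.float64(45.0), np.float64(-30.0), np.float64(0.0)), [-1.6, 1.2])
((np.float64(45.0), np.float64(30.0), np.float64(0.0)), [0.0, 0.3])
((np.float64(0.0), np.float64(0.0), np.float64(35.0)), [1.2, -2.5])
((np.float64(55.0), np.float64(0.0), np.float64(0.0)), [-0.4, 1.5])
```

Board at (532.7, -283.2), measured z about 32 (text: 30), yaw 39.2°, not turning. Descend over the heat sink.

>>> {"fn": "move_arm", "kwargs": {
  "motion": [
    [0.5,-2.4,-20,0,0,0,60],
    [0.5,-2.4,-45,0,0,0,55],
    [0.5,-2.4,-65,0,0,0,50],
    [0.5,-2.4,-80,0,0,0,50],
    [0.5,-2.4,-88,0,0,0,50]
  ]
}}

```text
t: 8.72
ee_pos: [531.0, -282.2, 57.7]
orientation: [-2.836, 1.351, 0.004]
ft_force: [-0.9, 0.7, 0.3]
width: 49.8
```

>>> {"fn": "move_arm", "kwargs": {
  "motion": [
    [0,0,-6,0,0,0,50],
    [0,0,-12,0,0,0,46],
    [0,0,-18,0,0,0,42],
    [0,0,-18,0,0,0,42],
    [0,0,-18,0,0,0,42]
  ]
}}

```text
t: 9.13
ee_pos: [532.2, -282.8, 41.9]
orientation: [2.836, -1.351, 0.0]
ft_force: [-0.1, -0.0, -0.2]
width: 41.9
```

Run:
```python
from bfit import *
o=get_obs(); print(o["t"],o["ee_pos"],o["ft_force"],o["width"])
a=pic("wrist"); save(a,"w7.png")
c=a["color"][60:300,190:450]; cv2.imwrite("pics/w7c.png",cv2.resize(c,None,fx=2.3,fy=2.3)[:,:,::-1])
r=fit([a],[532.7,-283.2,30,.684],30,25); print(r)
```

```text
9.1333 [ 532.2  -282.83   41.9 ] [-0.06 -0.01 -0.22] 41.85604130159004
(array([ 533.83, -281.73,    0.68]), 6, np.float64(2.0847735655429864), [((np.float64(45.0), np.float64(-30.0), np.float64(0.0)), [-1.9, -0.1]), ((np.float64(45.0), np.float64(30.0), np.float64(0.0)), [1.9, 0.1]), ((np.float64(-45.0), np.float64(-30.0), np.float64(0.0)), [-0.5, -0.0]), ((np.float64(-45.0), np.float64(30.0), np.float64(0.0)), [1.5, 0.5]), ((np.float64(0.0), np.float64(0.0), np.float64(35.0)), [-2.1, -5.6]), ((np.float64(55.0), np.float64(0.0), np.float64(0.0)), [2.3, 1.3])])
```

View pics/w7c.png

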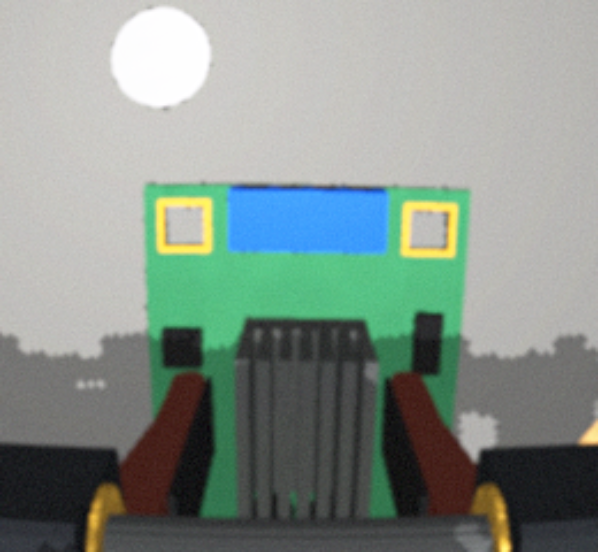

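Fingers straddle the heat sink, nearly centred (fins at 237–378, finger faces about 210 and 390). Close in stages.

>>> {"fn": "move_arm", "kwargs": {
  "motion": [
    [1,0.4,-1,0,0,0,40],
    [1,0.4,-1,0,0,0,36],
    [1,0.4,-1,0,0,0,34],
    [1,0.4,-1,0,0,0,32],
    [1,0.4,-1,0,0,0,31]
  ]
}}

```text
t: 9.75
ee_pos: [533.1, -282.4, 40.7]
orientation: [2.836, -1.351, 0.0]
ft_force: [0.2, 0.2, 0.1]
width: 31.2
```

>>> {"fn": "move_arm", "kwargs": {
  "motion": [
    [0,0,0,0,0,0,30],
    [0,0,0,0,0,0,28],
    [0,0,0,0,0,0,24],
    [0,0,0,0,0,0,20],
    [0,0,0,0,0,0,20]
  ]
}}

```text
t: 10.17
ee_pos: [533.1, -282.4, 40.7]
orientation: [-2.836, 1.351, -0.0]
ft_force: [-0.2, -0.2, 0.1]
width: 29.9
```

>>> {"fn": "move_arm", "kwargs": {
  "motion": [
    [0,0,1,0,0,0,20],
    [0,0,3,0,0,0,20],
    [0,0,6,0,0,0,20],
    [0,0,10,0,0,0,20],
    [0,0,15,0,0,0,20]
  ]
}}

```text
t: 10.58
ee_pos: [532.9, -282.3, 55.9]
orientation: [-2.836, 1.351, 0.001]
ft_force: [-0.6, -0.4, -2.0]
width: 29.7
```

Held (width 29.7 mm, about 2 N weight). Lift and carry.

>>> {"fn": "move_arm", "kwargs": {
  "motion": [
    [0,0,10,0,0,0,20],
    [0,0,28,0,0,0,20],
    [0,0,52,0,0,0,20],
    [0,0,76,0,0,0,20],
    [0,10,95,0,0,0,20]
  ]
}}

```text
t: 11.0
ee_pos: [533.7, -273.8, 153.4]
orientation: [2.835, -1.352, 0.004]
ft_force: [0.6, -0.9, -1.0]
width: 30.1
```

>>> {"fn": "move_arm", "kwargs": {
  "motion": [
    [0,20,5,0,0,-0.02,20],
    [1,45,8,0,0,-0.05,20],
    [3,74,8,0,0,-0.08,20],
    [5,105,8,0,0,-0.11,20],
    [7,136,8,0,0,-0.14,20]
  ]
}}

```text
t: 11.42
ee_pos: [540.1, -135.3, 159.9]
orientation: [-2.733, 1.549, -0.002]
ft_force: [0.1, 0.0, -0.9]
width: 29.7
```

>>> {"fn": "move_arm", "kwargs": {
  "motion": [
    [2,32,0,0,0,-0.03,20],
    [4,64,0,0,0,-0.06,20],
    [6,96,0,0,0,-0.09,20],
    [8,128,0,0,0,-0.12,20],
    [10,160,0,0,0,-0.15,20]
  ]
}}

```text
t: 11.83
ee_pos: [550.0, 25.2, 159.7]
orientation: [-2.609, 1.748, -0.001]
ft_force: [0.4, 0.4, -0.6]
width: 29.7
```

>>> {"fn": "move_arm", "kwargs": {
  "motion": [
    [2,32,0,0,0,-0.03,20],
    [4,64,0,0,0,-0.06,20],
    [6,94,0,0,0,-0.09,20],
    [8,120,0,0,0,-0.103,20],
    [9,140,0,0,0,-0.103,20]
  ]
}}

```text
t: 12.25
ee_pos: [559.2, 165.9, 159.8]
orientation: [-2.517, 1.877, -0.001]
ft_force: [0.3, 0.2, -1.0]
width: 29.8
```

>>> {"fn": "move_arm", "kwargs": {
  "motion": [
    [1,20,0,0,0,0,20],
    [1,35,0,0,0,0,20],
    [1,45,0,0,0,0,20],
    [1,45,0,0,0,0,20],
    [1,45,0,0,0,0,20]
  ]
}}

```text
t: 12.67
ee_pos: [559.9, 208.5, 158.8]
orientation: [2.518, -1.878, 0.0]
ft_force: [0.7, 0.4, -1.6]
width: 29.8
```

Run:
```python
from bfit import *
o=get_obs(); e=o["ee_pos"]; y=np.degrees(2*np.arctan2(o["orientation"][1],o["orientation"][0])); print(o["t"],e,y,o["ft_force"],o["moment"],o["width"],np.abs(o["qvel"]).max())
y=(y+180)%360-180
ims=[pic("wrist") for _ in range(3)]; np.save("w8.npy",ims[0],allow_pickle=True); save(ims[0],"w8.png")
q0=[e[0],e[1],e[2]-11,np.radians(y+90)]
for s in (ims,ims[:1],ims[2:]):
  for fz in (None,e[2]-10.7):
    r=fit(s,q0,fz,25); print(r[:3],np.degrees(r[0][-1]))
print(*r[3],sep="\n")
for l in ("seat","port","post0","chassis"): print(l,[(round(d["p"],2),np.round(d["location"],1)) for d in mark_of(ims[0],l)][:4])
t=pic("top"); s=pic("side"); cv2.imwrite("pics/ts8.png",np.hstack([cv2.resize(i["color"][r0:r0+160,c0:c0+160],None,fx=2.5,fy=2.5) for i,r0,c0 in ((t,110,180),(s,90,200))])[:,:,::-1])
```

```text
12.6667 [559.9  208.5  158.85] -73.4112625708188 [ 0.68  0.37 -1.63] [-0.02  0.12  0.04] 29.82117480220407 0.02108501009077255
(array([558.71, 208.68, 148.92,   0.29]), 12, np.float64(1.5686749139341132)) 16.792941609327197
(array([558.51, 208.62,   0.29]), 12, np.float64(1.621068851450855)) 16.85408497786106
(array([559.29, 209.32, 149.91,   0.29]), 4, np.float64(1.2184385073152784)) 16.647668467003992
(array([558.9 , 209.2 ,   0.29]), 4, np.float64(1.2885016862004173)) 16.67730352505372
(array([558.56, 208.3 , 152.47,   0.3 ]), 4, np.float64(1.0579832273039615)) 17.044391391331203
(array([557.78, 208.1 ,   0.3 ]), 4, np.float64(1.554854455880194)) 17.09025270943317
((np.float64(45.0), np.float64(-30.0), np.float64(0.0)), [-0.1, 0.9])
((np.float64(45.0), np.float64(30.0), np.float64(0.0)), [0.3, -0.2])
((np.float64(0.0), np.float64(0.0), np.float64(35.0)), [0.4, -3.5])
((np.float64(55.0), np.float64(0.0), np.float64(0.0)), [-2.2, 1.0])
seat [(0.32, array([132.2, 270.5]))]
port [(0.93, array([ 96.9, 302.5])), (0.57, array([263.1, 318.4]))]
post0 [(0.8, array([133.1, 271. ]))]
chassis []
```

View pics/w8.png

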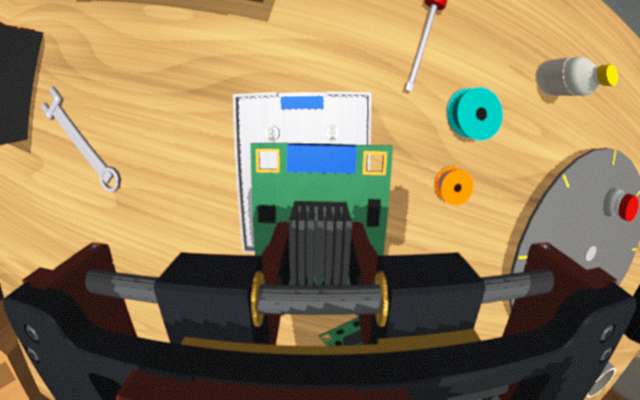

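The view shows the front holes at (268,160) and (375,162), front posts at (273,132) and (332,132), and the board parallel to the tray. Move over the tray and down to just above the tips, then look through the holes.

>>> {"fn": "move_arm", "kwargs": {
  "motion": [
    [0.4,6,-15,0,0,0,20],
    [0.8,14,-35,0,0,0,20],
    [1.4,20,-60,0,0,0,20],
    [1.4,20,-80,0,0,0,20],
    [1.4,20,-95,0,0,0,20]
  ]
}}

```text
t: 15.03
ee_pos: [560.7, 228.7, 61.9]
orientation: [2.517, -1.877, -0.001]
ft_force: [-0.0, -1.4, -1.7]
width: 29.7
```

>>> {"fn": "move_arm", "kwargs": {
  "motion": [
    [0,0,-6,0,0,0,20],
    [0,0,-10,0,0,0,20],
    [0,0,-13,0,0,0,20],
    [0,0,-13,0,0,0,20],
    [0,0,-13,0,0,0,20]
  ]
}}

```text
t: 15.45
ee_pos: [562.1, 228.8, 51.5]
orientation: [-2.517, 1.878, -0.001]
ft_force: [-0.5, 0.1, -1.5]
width: 30.0
```

Run:
```python
from bfit import *
o=get_obs(); e=o["ee_pos"]; y=np.degrees(2*np.arctan2(o["orientation"][1],o["orientation"][0])); print(o["t"],e,y,o["ft_force"],o["width"])
y=(y+180)%360-180
ims=[pic("wrist") for _ in range(2)]; np.save("w9.npy",ims[0],allow_pickle=True)
q0=[e[0],e[1],e[2]-11,np.radians(y+90)]
r=fit(ims,q0,e[2]-10.7,25); print(r[:3])
q=[560.1,228.6,0,.2904]
for L in ((45,30,27.5),(45,-30,27.5)): print("tip expected px",proj(ims[0],pose(q,L)[0]))
for L in H[:2]: print("hole expected px",proj(ims[0],pose([r[0][0],r[0][1],e[2]-10.7,r[0][2]],L)[0]))
c=ims[0]["color"]; cv2.imwrite("pics/w9c.png",cv2.resize(c[80:210,220:420],None,fx=4,fy=4,interpolation=cv2.INTER_CUBIC)[:,:,::-1])
```

```text
15.45 [562.07 228.77  51.5 ] 286.53855171553005 [-0.49  0.06 -1.46] 30.031760989651872
(array([560.55, 228.96,   0.29]), 8, np.float64(0.9678473507424117))
tip expected px [272.16 158.92]
tip expected px [369.96 158.76]
hole expected px [267.97 161.88]
hole expected px [372.95 161.24]
```

View pics/w9c.png

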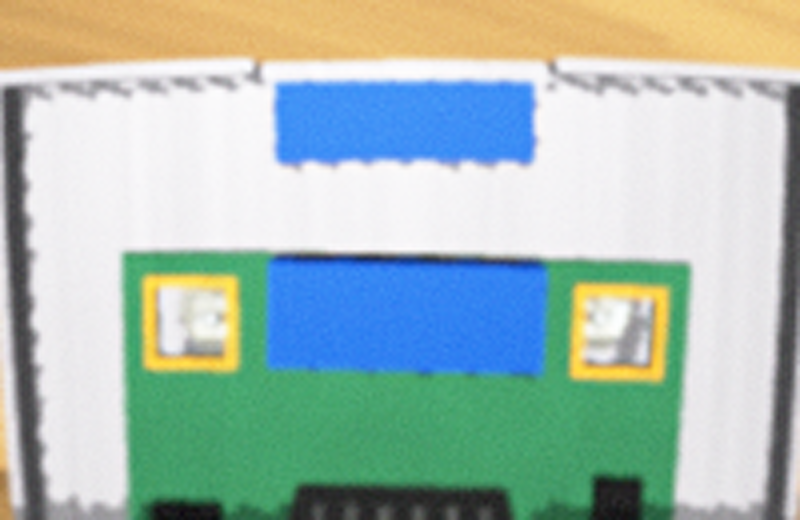

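Both front tips show inside the holes: left tip (273,159.5) in a hole centred at (267.5,160.5), right tip (371,159.5) in a hole at (375,163). Compute the offset.

Run:
```python
from bfit import *
im=np.load("w9.npy",allow_pickle=True).item()
px=lambda u,v:((u+.5)/4-.5+220,(v+.5)/4-.5+80)
zt=51.2-10.7+3
h=[at_z(im,*px(*p),zt) for p in ((191,323),(620,332))]
t=[at_z(im,*px(*p),27.5) for p in ((212,318),(604,318))]
for n,(a,b) in (("hole",h),("tip",t)):
    d=a-b; print(n,a,b,"len",np.hypot(*d[:2]),"yaw",np.degrees(np.arctan2(-d[0],d[1])),"mid",(a+b)/2)
g=[at_z(im,*px(*p),z) for p,z in (((124,252),zt),((690,264),zt),((276,82),3),((535,82),3))]
for a,b in ((g[0],g[1]),(g[2],g[3])): d=a-b; print("edge",np.hypot(*d[:2]),np.degrees(np.arctan2(-d[0],d[1])))
```

```text
hole [596.2  270.98  43.5 ] [612.16 212.75  43.5 ] len 60.375577195049964 yaw 15.323735347361657 mid [604.18 241.86  43.5 ]
tip [594.58 269.92  27.5 ] [611.72 212.27  27.5 ] len 60.14050278660052 yaw 16.553881374328444 mid [603.15 241.09  27.5 ]
edge 79.42218937505123 15.334365113617663
edge 43.638855215308304 16.575483673544927
```

Lengths check (60.4, 60.1, 79.4 mm). The board needs a turn of +0.022 rad and a shift of (-0.8, -1.7). Correct, go lower and check again.

>>> {"fn": "move_arm", "kwargs": {
  "motion": [
    [-0.8,-1.7,0,0,0,0.022,20],
    [-0.8,-1.7,-3,0,0,0.022,20],
    [-0.8,-1.7,-7,0,0,0.022,20],
    [-0.8,-1.7,-7,0,0,0.022,20],
    [-0.8,-1.7,-7,0,0,0.022,20]
  ]
}}

```text
t: 16.27
ee_pos: [560.3, 226.8, 43.2]
orientation: [2.538, -1.85, -0.001]
ft_force: [0.0, -0.0, -1.5]
width: 30.3
```

Run:
```python
from bfit import *
o=get_obs(); e=o["ee_pos"]; print(o["t"],e,o["ft_force"],o["width"])
im=pic("wrist"); np.save("w10.npy",im,allow_pickle=True); s=pic("side")
c=im["color"]; A=cv2.resize(c[80:210,220:420],None,fx=4,fy=4,interpolation=cv2.INTER_CUBIC)
cv2.imwrite("pics/w10c.png",A[:,:,::-1])
```

```text
16.2667 [560.29 226.79  43.15] [ 0.04 -0.03 -1.47] 30.25823486310119
```

View pics/w10c.png

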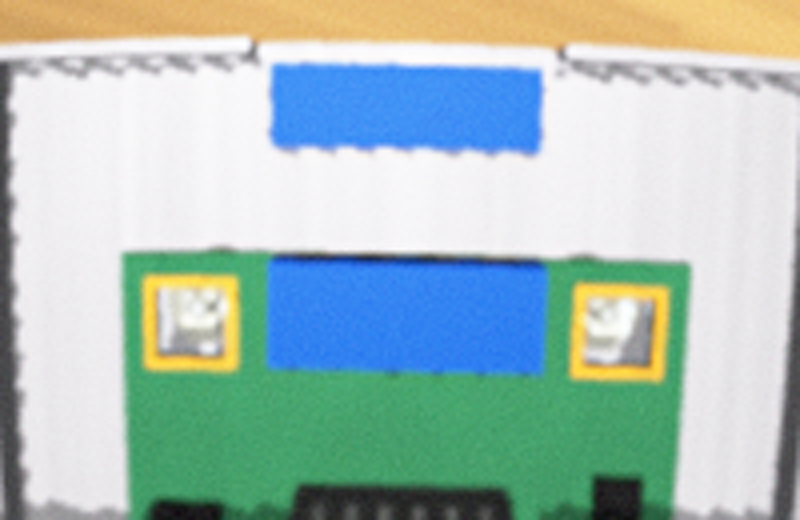

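Run:
```python
from bfit import *
px=lambda u,v:((u+.5)/4-.5+220,(v+.5)/4-.5+80)
T=None
for f,e2,hp,mp in (("w9",51.2,((191,323),(620,332)),((276,82),(535,82))),("w10",44.2,((191,323),(620,332)),((272,65),(541,70)))):
    im=np.load(f+".npy",allow_pickle=True).item()
    h=[at_z(im,*px(*p),e2-7.7) for p in hp]; m=[at_z(im,*px(*p),3) for p in mp]
    d=m[0]-m[1]; print("mark mid",(m[0]+m[1])/2,np.degrees(np.arctan2(-d[0],d[1])))
    d=h[0]-h[1]; yaw=np.arctan2(-d[0],d[1]); c=(h[0]+h[1])/2-45*np.array([np.cos(yaw),np.sin(yaw),0]); print("board",c,np.degrees(yaw))
    q=[560.0,228.5,0,np.radians(16.6)]
    for L in ((45,30,27.5),(45,-30,27.5)): 
        u=proj(im,pose(q,L)[0]); print("tip at crop",(u-[220,80])*4+1.5)
```

```text
mark mid [638.19 251.81   3.  ] 16.575483673544927
board [560.78 229.97  43.5 ] 15.323735347361657
tip at crop [210.79 317.83]
tip at crop [601.92 317.49]
mark mid [637.92 251.98   3.  ] 16.76670144885243
board [559.26 228.03  36.5 ] 16.584555438796816
tip at crop [198.83 307.25]
tip at crop [608.49 315.72]
```

Parallel now; a residual of about (+0.9, +0.5). Apply it and go down to just above contact, then in small steps watching the force.

>>> {"fn": "move_arm", "kwargs": {
  "motion": [
    [0.9,0.5,-1,0,0,0,20],
    [0.9,0.5,-3,0,0,0,20],
    [0.9,0.5,-5,0,0,0,20],
    [0.9,0.5,-7,0,0,0,20],
    [0.9,0.5,-8,0,0,0,20]
  ]
}}

```text
t: 16.78
ee_pos: [561.3, 227.4, 35.3]
orientation: [2.538, -1.851, -0.0]
ft_force: [1.0, -0.7, -0.9]
width: 29.9
```

>>> {"fn": "move_arm", "kwargs": {
  "motion": [
    [0,0,-1,0,0,0,20],
    [0,0,-2,0,0,0,20],
    [0,0,-3,0,0,0,20],
    [0,0,-3,0,0,0,20]
  ]
}}

```text
t: 17.12
ee_pos: [561.1, 227.3, 32.6]
orientation: [2.538, -1.85, -0.001]
ft_force: [-1.3, -0.7, -0.1]
width: 29.9
```

Run:
```python
from bfit import *
o=get_obs(); e=o["ee_pos"]; print(o["t"],e,o["ft_force"],o["moment"],o["width"])
im=pic("wrist"); np.save("w11.npy",im,allow_pickle=True)
c=im["color"]; A=cv2.resize(c[80:210,220:420],None,fx=4,fy=4,interpolation=cv2.INTER_CUBIC)
cv2.imwrite("pics/w11c.png",A[:,:,::-1])
```

```text
17.1167 [561.11 227.31  32.56] [-1.29 -0.74 -0.12] [-0.08  0.41 -0.  ] 29.88478818885195
```

View pics/w11c.png

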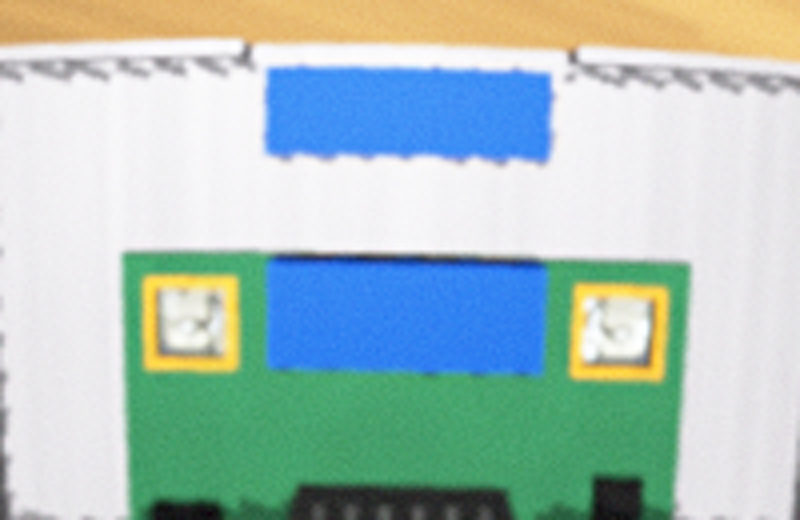

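Both tips are centred in the holes (left about (190,320), right (620,330) in the crop), and contact has just begun. Press.

>>> {"fn": "move_arm", "kwargs": {
  "motion": [
    [0,0,-0.7,0,0,0,20],
    [0,0,-1.4,0,0,0,20],
    [0,0,-2.1,0,0,0,20],
    [0,0,-2.8,0,0,0,20],
    [0,0,-2.8,0,0,0,20]
  ]
}}

```text
t: 17.58
ee_pos: [561.7, 227.5, 30.9]
orientation: [-2.538, 1.851, -0.0]
ft_force: [-3.8, -1.2, 9.5]
width: 30.1
```

>>> {"fn": "move_arm", "kwargs": {
  "motion": [
    [0,0,-0.7,0,0,0,20],
    [0,0,-1.4,0,0,0,20],
    [0,0,-2.1,0,0,0,20],
    [0,0,-2.8,0,0,0,20],
    [0,0,-2.8,0,0,0,20]
  ]
}}

```text
t: 18.0
ee_pos: [561.4, 227.3, 26.6]
orientation: [2.538, -1.851, -0.0]
ft_force: [0.2, -1.5, -3.9]
width: 30.3
```

>>> {"fn": "move_arm", "kwargs": {
  "motion": [
    [0,0,-0.7,0,0,0,20],
    [0,0,-1.4,0,0,0,20],
    [0,0,-1.4,0,0,0,20]
  ]
}}

```text
t: 18.25
ee_pos: [561.7, 227.4, 25.9]
orientation: [-2.538, 1.851, -0.0]
ft_force: [-2.3, -1.0, 3.0]
width: 30.2
```

>>> {"fn": "move_arm", "kwargs": {
  "motion": [
    [0,0,-0.5,0,0,0,20],
    [0,0,-0.9,0,0,0,20],
    [0,0,-0.9,0,0,0,20]
  ]
}}

```text
t: 18.5
ee_pos: [561.6, 227.4, 25.7]
orientation: [-2.538, 1.851, -0.0]
ft_force: [-4.8, -1.7, 10.1]
width: 29.8
```

Stopped at z 25.7, the expected home height. A firmer press makes sure of all four corners.

>>> {"fn": "move_arm", "kwargs": {
  "motion": [
    [0,0,-0.5,0,0,0,20],
    [0,0,-1.0,0,0,0,20],
    [0,0,-1.5,0,0,0,20],
    [0,0,-1.5,0,0,0,20]
  ]
}}

```text
t: 18.83
ee_pos: [561.7, 227.4, 25.6]
orientation: [-2.538, 1.851, -0.0]
ft_force: [-9.3, -3.2, 23.5]
width: 30.0
```

Run:
```python
from bfit import *
o=get_obs(); print(o["t"],o["ee_pos"],o["ft_force"],o["moment"],o["width"])
```

```text
18.8333 [561.65 227.45  25.59] [-9.32 -3.18 23.47] [-0.71  1.4  -0.09] 30.001894379745117
```

>>> {"fn": "move_arm", "kwargs": {
  "motion": [
    [0,0,1.2,0,0,0,20],
    [0,0,2.4,0,0,0,20],
    [0,0,2.4,0,0,0,32],
    [0,0,2.4,0,0,0,38],
    [0,0,2.4,0,0,0,46]
  ]
}}

```text
t: 19.25
ee_pos: [561.7, 227.5, 25.4]
orientation: [-2.538, 1.851, -0.0]
ft_force: [-0.3, 0.9, 0.0]
width: 41.5
```

>>> {"fn": "move_arm", "kwargs": {
  "motion": [
    [0,0,0,0,0,0,50],
    [0,0,10,0,0,0,50],
    [0,0,30,0,0,0,50],
    [0,0,60,0,0,0,50],
    [0,0,95,0,0,0,50]
  ]
}}

```text
t: 19.67
ee_pos: [560.3, 226.9, 120.7]
orientation: [2.536, -1.849, -0.003]
ft_force: [1.2, 1.0, 0.3]
width: 49.6
```

>>> {"fn": "move_arm", "kwargs": {
  "motion": [
    [-20,-20,5,0,0,0,50],
    [-50,-50,10,0,0,0,50],
    [-70,-70,10,0,0,0,50],
    [-80,-80,10,0,0,0,50],
    [-80,-80,10,0,0,0,50]
  ]
}}

```text
t: 20.08
ee_pos: [478.9, 145.6, 131.2]
orientation: [2.536, -1.852, -0.002]
ft_force: [0.6, 0.8, -0.9]
width: 50.0
```

Run:
```python
from bfit import *
o=get_obs(); print(o["t"],o["ee_pos"],o["ft_force"],o["width"])
ims=[pic("wrist"),pic("wrist")]
for fz in (None,15): print(fit(ims,[560.3,228.4,15,.29],fz,25)[:3])
t,s=pic("top"),pic("side"); im=ims[0]
u=proj(im,[560,228,15]).astype(int); print(u)
x,y=np.clip(u[0],110,530),np.clip(u[1],80,300)
cv2.imwrite("pics/end.png",np.vstack([cv2.resize(im["color"][y-80:y+70,x-110:x+110],(616,420),interpolation=cv2.INTER_CUBIC)[:,:,::-1],
  np.hstack([cv2.resize(s["color"][150:265,200:440],(308,148)), cv2.resize(t["color"][120:270,180:440],(308,148))])[:,:,::-1]]))
```

```text
20.0833 [478.92 145.6  131.23] [ 0.56  0.76 -0.88] 50.022056750229396
(array([558.88, 227.93,  18.77,   0.32]), 9, np.float64(1.5673852916570459))
(array([559.13, 228.86,   0.32]), 9, np.float64(1.5754086189052607))
[260  78]
```

View pics/end.png

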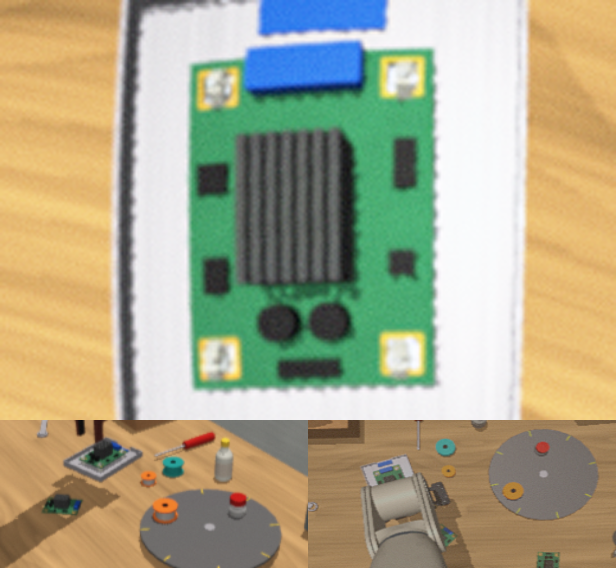

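Four posts stand up through the four holes, the connector faces the port mark, and the jar and reel are still on the disc. As a flatness check, I triangulate the four yellow rims from two camera places.

Run:
```python
from h import *
np.save("v1.npy",pic("wrist"),allow_pickle=True)
```

>>> {"fn": "move_arm", "kwargs": {
  "motion": [
    [-10,20,0,0,0,0,50],
    [-25,50,0,0,0,0,50],
    [-40,85,0,0,0,0,50],
    [-45,110,0,0,0,0,50],
    [-45,120,0,0,0,0,50]
  ]
}}

```text
t: 21.35
ee_pos: [435.6, 270.0, 130.8]
orientation: [-2.54, 1.848, 0.0]
ft_force: [0.4, -0.0, 0.3]
width: 49.9
```

>>> {"fn": "move_arm", "kwargs": {
  "motion": [
    [0,0,0,0,0,0,50],
    [0,0,0,0,0,0,50],
    [0,0,0,0,0,0,50]
  ]
}}

```text
t: 21.6
ee_pos: [436.7, 266.4, 130.5]
orientation: [2.537, -1.851, -0.0]
ft_force: [0.2, 0.6, 0.2]
width: 49.9
```

Run:
```python
from bfit import *
np.save("v2.npy",pic("wrist"),allow_pickle=True)
V=[np.load(f"v{k}.npy",allow_pickle=True).item() for k in (1,2)]
q=[560.3,228.5,18,.29]; R=[]
for im in V:
    hsv=cv2.cvtColor(im["color"],cv2.COLOR_RGB2HSV); m=cv2.inRange(hsv,(20,110,120),(33,255,255)); r=[]
    for P in pose(q,H):
        u=proj(im,P); yy,xx=np.mgrid[:400,:640]; k=(m>0)&(np.hypot(xx-u[0],yy-u[1])<11)
        (cx,cy),wh,_=cv2.minAreaRect(np.argwhere(k)[:,::-1].astype(np.float32)) if k.sum()>5 else ((0,0),0,0)
        r.append(((cx,cy),k.sum(),u))
    R.append(r); print([(np.round(a,1).tolist(),int(b),c.round(1).tolist()) for a,b,c in r])
X=[]
for i in range(4):
    p,e=meet([ray(V[k],*R[k][i][0]) for k in (0,1)]); X.append(p); print("hole",i,p,"gap",e[0])
X=np.array(X); c=X.mean(0); print("centre",c,"yaw",np.degrees(np.arctan2(*(X[0]+X[1]-X[2]-X[3])[[1,0]])),"zspread",X[:,2]-c[2])
```

```text
[([228.5, 34.0], 66, [229.8, 34.2]), ([294.5, 30.0], 58, [295.8, 31.4]), ([229.0, 131.0], 57, [228.7, 131.1]), ([294.5, 130.0], 65, [294.0, 130.8])]
[([370.5, 24.5], 58, [371.5, 24.5]), ([434.0, 30.5], 60, [435.0, 31.7]), ([370.0, 122.5], 70, [369.3, 122.7]), ([433.5, 125.4], 76, [432.6, 126.5])]
hole 0 [594.46 271.06  18.77] gap 0.14863875801025633
hole 1 [612.65 214.05  18.58] gap 0.1139928830987135
hole 2 [508.89 243.96  18.64] gap 0.03949382614119895
hole 3 [526.8  186.67  18.89] gap 0.16919450084695797
centre [560.7  228.94  18.72] yaw 17.632608816899655 zspread [ 0.05 -0.14 -0.08  0.17]
```

All four rims are level within 0.2 mm at z 18.7 (home is 18.0), so the board is flat on the shoulders. Hand in.

```bash
python3 -c "
from workcell import *
print(close_job())"
```

```text
the job is handed in; nothing more can be done
None
```

I moved the largest green board from the turntable into the tray, pressed it home on the four standoffs with the connector at the port, let go and handed the job in at about 21.7 s. `close_job` gives no verdict.

- **Seating:** At the end of the press the TCP stopped at z 25.6, against about 25.7 expected, with 23.5 N upward on the tool. After release the four hole rims measured z 18.6 to 18.9 (18.0 nominal), level to within 0.2 mm.
- **Alignment:** All four posts show through the holes. The board's centre is about 0.7 mm from the measured tray centre. Its yaw read 17.6° in the last check against about 16.6° for the tray.
- **Other objects:** The jar and the reel were still standing on the disc in the last pictures, and I saw nothing else moved. I did not measure the bystanders' positions or the disc's turning after the lift.
- **Disagreements:** The tray fit gave its underside about 5 mm too low, and the network-based board fit after release gave a plate height of 18.8 mm instead of 15. The rim triangulation and the contact height contradict both.

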